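Snap the cap onto the open dressing bottle and keep it pressed home

ROBOT

A 6-joint arm with a two-finger parallel gripper is mounted at the origin on the work surface. World frame = base frame: x ahead of the robot, y to its left, z up, the work surface at z = 0. Lengths are in mm, angles in degrees, forces in N, time in s.
With the tool pointing down it reaches from about 250 to 775 mm from the base axis. Payload 4 kg.
Tool frame: the origin (TCP) lies at the very end of the fingers, on their centre line; the grasp point (between the pads) lies robot.pinch_z behind it (robot.pinch_z is the distance from the TCP to the grasp point, in mm); z points along the fingers, y is the line along which they close (so a half turn about z gives the same grasp; the last joint's range is limited). The gripper opens to 85 mm and grips with 20 to 120 N. Pads are 22 mm wide; open, the fingers measure 114 mm over their backs; the gripper's body (76 mm by 85 mm) begins 54 mm behind the grasp point. The pads swing forward as they close: fully open they stand 13 mm farther back than shut.
Start: joints at [-74.204, 4.996, 78.535, -0, 96.463, -5.907], TCP at [203.391, -511.028, 231.341] pointing down, gripper open.
Joint ranges: [-177.83, 177.83], [-43.37, 116.18], [15.69, 146.23], [-61.86, 241.86], [9.47, 152.12], [-147.06, 147.06]. Speed limits (degrees/s): [159.86, 159.86, 180, 180, 180, 180].

INTERFACE

Orientations are given as a 3x3 rotation matrix whose columns are the frame's x, y, z axes.
In Python, from cell import robot gives the robot as it stands.
- The arm moves only by the shell command python3 -m handwheel 'ROWS' [OPENING]. ROWS is text: rows parted by semicolons, each of 4 numbers parted by spaces: the shift along the tool's x, y, z in m, then the turn about the tool's z in degrees. In form: x y z turn; .... A call has 1 to 10 rows; each row shifts and turns the commanded pose from where the row before left it, along the tool's axes as they then stand; what a row does not reach is not made up. A row lasts 1/8 s, in which the tool goes at most 62.5 mm and 10.7 degrees, less where a joint would pass 70% of its speed; a pose out of reach is approached as far as the arm can. A call with a gripper value outside its range is refused whole. OPENING is the closure in counts, from 0 (fully open) to 255 (shut), set as the call begins (- or left out, the last holds). The fingers move at their own pace and stop on an object; the grip force is fixed at half the most. Time passes only in rows, so rows that do not move let the fingers close. It gives the time, the measured TCP pose, the force, the opening and the grip force at its end, in the units of the state.
- robot.sense(): the state, without advancing time (a new reading comes with each control period).
- robot.read_camera(name): name is "scene" or "side" or "wrist"; returns (picture, depth): 480x640x3 uint8, red, green, blue; 480x640 float32, mm along the optical axis (not along the pixel's ray), 0 where there is no reading.
- robot.calibration(name): a dict with "camera_matrix" (3x3 intrinsics, pixels), "dist" ([k1, k2, p1, p2, k3] as OpenCV has them; the pictures are not rectified), "R" (3x3) and "t" (3): a world point X has camera coordinates R X + t. Camera axes: x right, y down, z forward; pixel columns grow to the right and rows downward; lengths in mm; the calibration is good to about 2 mm. A picture is of the moment at which its call begins: read the wrist's pose just before it. calibration takes no time and is no camera call; for the wrist camera it gives the pose at the moment of the call.
- robot.job_done(): hands the job in; it is judged then, once.
Trained networks look in the newest picture that a camera, given by its name, has taken for a name from the list of things; names that differ only in an ending like _2 or _b are one class to them, and where a whole thing is asked for, a point or a joint stands for the part that bears it (a point fixed in the world has none). Each returns a list of dicts, best first, with "conf" (0 to 1); they miss things now and then, are a little off and sometimes report something else, mostly with a low value. They report only what shows in the picture. A call takes as long as a camera call. They do not tell look-alikes from the thing itself.
- robot.spot_in(camera, label): "box" ([left, top, right, bottom] in pixels, round what is visible of it).
The state is a dict: "t": time; "q": joint angles; "joint_velocities": joint speeds; "joint_efforts": joint torques, N m; "eef_pos": TCP position; "orientation": TCP orientation; "force": force on the tool from outside, world axes, zero at the start; "moment": the same for the moment, N m; "opening": opening from 0.0 (shut) to 1.0 (fully open); "gripper_force": force on a finger pad.
Only numpy, scipy, OpenCV 4.12 (cv2) and the standard library are available. Lean on these libraries where they do the work, as an engineer would, in place of code of your own. Each camera call takes 0.05 s, during which the arm holds its last target. There are 200 camera calls.

TASK

One of the two dressing bottles has lost its cap, which lies on the chopping board. Pick the cap up and press it straight down onto the open bottle's neck until it clicks over the beads, then keep pressing until it sits fully home, and finish like that: still holding the cap and firmly pushing it down on the bottle. Leave the other bottle's cap, the slicer, the bowl and the spice jar alone.

Things in the scene. Friction and masses are not known exactly. Their poses are not given: they have to be found in the camera images.
- loose_cap: White plastic snap cap standing open end down on the board: round, 44 mm outside diameter, 36 mm tall, 30 g, flat closed top. Origin: centre of its open underside, z up through the top. At the underside an inward lip 3 mm thick narrows the opening to 30 mm; above the lip it is 36 mm wide inside, 32 mm deep from the underside. Yaw does not matter.
- fitted_cap: The other bottle's cap, same shape, size and origin as the loose cap; at the start it is already snapped home on one of the two bottles, either bottle_a or bottle_b (its origin then coincides with that bottle's seat). Leave it there.
- bottle_a: Green glass dressing bottle, fixed to the counter on a steel foot 80 mm wide, 10 mm high. Origin: centre of its underside, z up. Body 68 mm wide to 78 mm height, then slopes to a 40 mm wide flat shoulder at 100 mm; a neck 26 mm wide rises from it to 121 mm and tapers to 16 mm at its top, 128 mm. At 109 mm four sprung steel beads stand out to 34 mm across. It or bottle_b is the open one.
- bottle_b: Second dressing bottle, exactly like bottle_a, also fixed to the counter. Which of the two is open (bare neck) and which wears the fitted cap varies.
- bottle_a_seat (a point): Centre of bottle_a's flat shoulder, 100 mm above the counter, where the origin of a cap fully home lies. The cap meets the beads with its underside about 12 mm above this; pushing over them takes 8 to 18 N; then they spring back above the lip and drag the cap down to about 3 mm, the push falls to nothing, and the last 3 mm are free until the cap stops on the rigid shoulder.
- bottle_b_seat (a point): The same point of bottle_b, with the same behaviour.
- board: Orange plastic chopping board, fixed, 190 mm (its x) by 380 mm (its y), 8 mm thick; origin at the centre of its underside on the counter.
- slicer: Bystander: white plastic vegetable slicer with green handle, lying flat, 325 mm long along its x (handle towards -x, from -175 to +150 mm), 100 mm wide, 24 mm high; origin on its underside.
- bowl: Bystander: white ceramic bowl, 120 mm rim diameter, 55 mm high; origin at the centre of its underside.
- spice_jar: Bystander: small glass jar with steel lid, 48 mm diameter, 75 mm high; origin at the centre of its underside.
There are look-alikes about, which are no part of the job. Leave any turquoise look-alike of the loose_cap alone. What is shaped like the bottle_a but orange is not meant.

How it is judged (in metres and radians):
On the way, in this order (a step that is already met when the one before it is completed fails the run):
1. the loose cap is lifted clear of the board in the gripper (height (world z) of loose_cap above 0.04 m and contact force between the fingers and loose_cap above 1 N), for 0.1 s.
2. the cap has clicked over the beads of the open bottle (((horizontal distance between loose_cap and bottle_a_seat below 0.003 m and z of loose_cap in the frame of bottle_a_seat between -0.004 and 0.0035 m) or (horizontal distance between loose_cap and bottle_b_seat below 0.003 m and z of loose_cap in the frame of bottle_b_seat between -0.004 and 0.0035 m))), for 0.1 s.
At the end, for the whole second after the job is handed in: Loose cap home on the open bottle (underside within 2 mm of the shoulder, 3 mm of the axis, tilt under 0.1 rad), fingers still on it (over 2 N) and pushing it onto the bottle with over 4 N, fitted cap moved under 4 mm; through the second after the end (angle between loose_cap's own z axis and vertical below 0.1 rad and contact force between the fingers and loose_cap above 2 N and distance of fitted_cap from where it was at the start of the episode below 0.004 m and ((horizontal distance between loose_cap and bottle_a_seat below 0.003 m and z of loose_cap in the frame of bottle_a_seat between -0.004 and 0.002 m and contact force between loose_cap and bottle_a above 4 N) or (horizontal distance between loose_cap and bottle_b_seat below 0.003 m and z of loose_cap in the frame of bottle_b_seat between -0.004 and 0.002 m and contact force between loose_cap and bottle_b above 4 N))); the arm keeps its last pose, push and grip.
It fails at once if the other bottle's cap is moved (distance of fitted_cap from where it was at the start of the episode above 0.006 m).
It fails at once if a bystander is moved (distance of any of slicer, bowl, spice_jar from where it was at the start of the episode above 0.03 m).
It also fails if it takes over 35 s, if anything falls off the work surface, if the arm or the gripper's body presses on something with over 40 N, if the wrist force passes 120 N, or if a joint passes its speed limit or range.

## Working session

There is one attempt and no reset: what is moved stays moved. The work goes in short steps, Python scripts to look and compute and a shell command to move; the robot and the scene stay as the last step left them, time stands still between calls to the robot, and variables do not carry over. Pictures are saved under pics/ and viewed, at most 10 in all, crops included, and the job is handed in when it is done.

```bash
ls; mkdir -p pics; python3 - <<'E'
from cell import robot
import cv2
s=robot.sense();print(s['t'],s['eef_pos'],s['orientation'],robot.pinch_z)
for n in ['scene','side']:
    p,d=robot.read_camera(n);cv2.imwrite(f'pics/{n}0.png',p[:,:,::-1])
    for l in ['loose_cap','bottle_a']:
        print(n,l,[(round(x['conf'],2),[round(v) for v in x['box']]) for x in robot.spot_in(n,l)])
E
```

```text
pics
0.0 [ 203.261235   -510.51100678  230.12659266] [[ 9.29092859e-01  3.69846049e-01 -5.99348133e-04]
 [ 3.69846456e-01 -9.29090388e-01  2.15626118e-03]
 [ 2.40636089e-04 -2.22503365e-03 -9.99997496e-01]] 18.700000000000003
scene loose_cap [(0.87, [313, 198, 328, 222]), (0.61, [292, 265, 317, 287])]
scene bottle_a [(0.66, [228, 210, 264, 258]), (0.65, [182, 219, 221, 284])]
side loose_cap [(0.77, [376, 214, 391, 237]), (0.71, [298, 245, 317, 275])]
side bottle_a [(0.98, [294, 192, 324, 234]), (0.91, [249, 176, 277, 230]), (0.79, [271, 264, 311, 328])]
```

View pics/scene0.png

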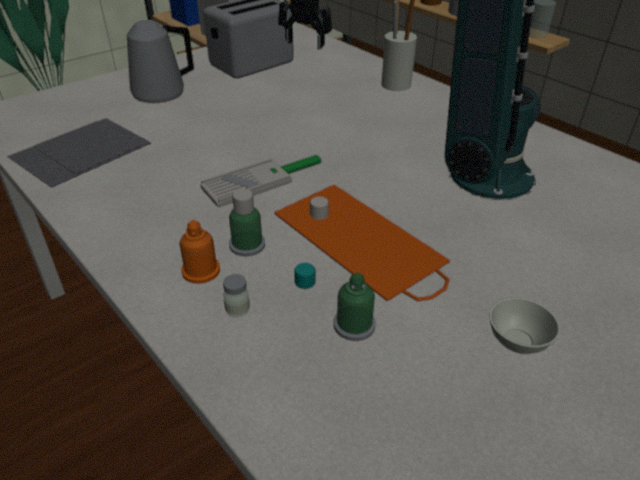

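View pics/side0.png

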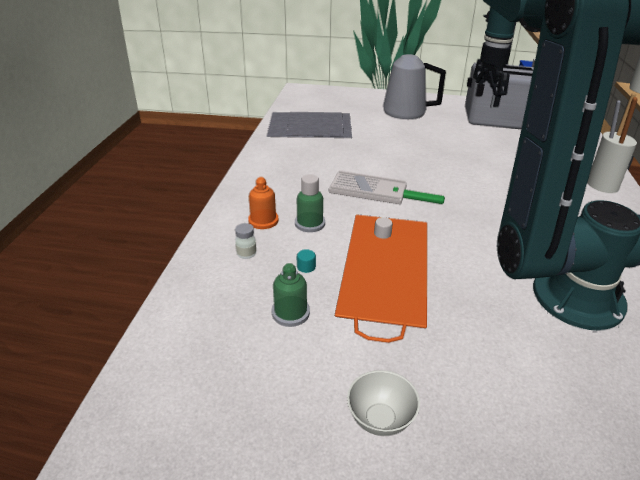

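Scene candidates for the cap: white (319,209) on the board, turquoise (305,276), and a white one on a bottle (243,201). The loose cap is the white one on the board, since the turquoise one is a look-alike and the third is the fitted cap. Bottle candidates: green bare neck (356,305), green capped (246,225) and orange (199,252). The first is the open bottle. I'll confirm both in a crop and measure them.

```bash
cat > h.py <<'E'
from cell import robot
import numpy as np, cv2
def cloud(n,box,pd=None,cal=None):
    p,d=pd if pd else robot.read_camera(n); c=cal or robot.calibration(n)
    l,t,r,b=box; v,u=np.mgrid[t:b,l:r]; u=u.ravel();v=v.ravel(); z=d[v,u]; m=z>0; u,v,z=u[m],v[m],z[m]
    xy=cv2.undistortPoints(np.stack([u,v],1).astype(np.float64)[:,None],np.array(c['camera_matrix']),np.array(c['dist']))[:,0]
    P=np.c_[xy*z[:,None],z]; return (P-np.array(c['t']))@np.array(c['R']), p[v,u].astype(int), np.c_[u,v]
E
python3 - <<'E'
from h import *
for n,cb,bb,fb in [('scene',(308,192,334,224),(332,268,380,340),(225,185,268,255)),('side',(372,212,396,242),(270,260,314,326),(290,172,328,232))]:
    pd=robot.read_camera(n)
    P,C,_=cloud(n,cb,pd); w=(np.ptp(C,axis=1)<40)
    Q=P[w&(P[:,2]>12)&(P[:,2]<60)]; T=Q[Q[:,2]>np.percentile(Q[:,2],60)]
    print(n,'cap n',len(Q),'bbox',Q.min(0).round(),Q.max(0).round(),'top',T.mean(0).round(1),len(T))
    for nm,b in(('open',bb),('fit',fb)):
        P,C,_=cloud(n,b,pd)
        for lo,hi in((15,75),(100,140)):
            Q=P[(P[:,2]>lo)&(P[:,2]<hi)]; print(nm,lo,len(Q),np.percentile(Q,5,axis=0).round(),np.percentile(Q,95,axis=0).round())
    if n=='side':
        a=cv2.resize(pd[0][160:330,230:430,::-1],None,fx=4,fy=3.5,interpolation=2); cv2.imwrite('pics/crop.png',a)
E
```

```text
scene cap n 337 bbox [ 436. -168.   12.] [ 481. -125.   47.] top [ 457.5 -148.9   43.2] 135
open 15 826 [618. 145.  18.] [662. 190.  72.]
open 100 280 [621. 148. 101.] [643. 171. 128.]
fit 15 948 [ 519. -357.   17.] [ 679. -137.   71.]
fit 100 479 [ 632. -184.  103.] [ 667. -150.  137.]
side cap n 299 bbox [ 437. -171.   12.] [ 479. -124.   48.] top [ 457.9 -147.8   45. ] 120
open 15 835 [598.  20.  17.] [655. 190.  71.]
open 100 279 [615. 152. 100.] [645. 172. 129.]
fit 15 511 [ 617. -163.   17.] [ 675. -137.   71.]
fit 100 338 [ 629. -184.  103.] [ 666. -150.  138.]
```

View pics/crop.png

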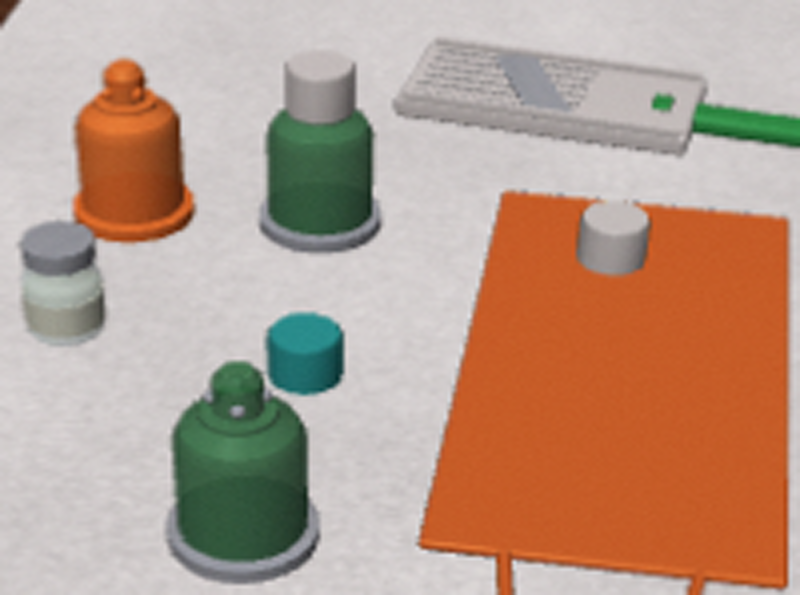

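The crop shows the white loose cap on the board at about (612,237) and the green open bottle with bare neck and beads at (237,390). The turquoise cap (305,352), orange bottle and capped green bottle are not meant. World estimates: cap at about (458,-148), open bottle at about (632,161).

```bash
python3 - <<'E'
from h import *
P,C,_=cloud('scene',(195,140,400,290)); 
D=P[:,:2]-[458,-148]; r=np.hypot(*D.T); 
for m,nm in(((P[:,2]>13)&(r>30)&(r<110),'near cap'),):
    Q=P[m];a=np.degrees(np.arctan2(D[m][:,1],D[m][:,0]));
    for k in range(-180,180,30):
        s=(a>=k)&(a<k+30); 
        if s.sum()>3: print(nm,k,s.sum(),r[m][s].min().round(),Q[s][:,2].max().round())
s=robot.sense();R=np.array(s['orientation']);print(R.T@(np.array([458,-148,230])-s['eef_pos']))
c=robot.calibration('wrist');print((-np.array(c['R']).T@c['t']).round(),np.array(c['R']).round(2))
E
```

```text
[ 370.81256428 -243.0898101     1.26042527]
[ 271. -483.  373.] [[ 0.37 -0.93 -0.  ]
 [-0.89 -0.35  0.29]
 [-0.27 -0.11 -0.96]]
```

```bash
python3 -m handwheel '0.0464 -0.0304 0 0;0.0464 -0.0304 0 0;0.0464 -0.0304 0 0;0.0464 -0.0304 0 0;0.0464 -0.0304 0 0;0.0464 -0.0304 0 0;0.0464 -0.0304 0 0;0.0464 -0.0304 0 0;0 0 0 0;0 0 0 0' 0
cat > m.py <<'E'
from h import *
def look(name):
    s=robot.sense();c=robot.calibration('wrist');pd=robot.read_camera('wrist');cv2.imwrite(f'pics/{name}.png',pd[0][:,:,::-1])
    print(np.round(s['eef_pos'],1),np.round(s['orientation'],3).tolist(),np.round(s['force'],1))
    return s,c,pd
def plane_pt(c,uv,z):
    xy=cv2.undistortPoints(np.float64(uv).reshape(-1,1,2),np.array(c['camera_matrix']),np.array(c['dist']))[:,0]
    R=np.array(c['R']);o=-R.T@np.array(c['t']);d=np.c_[xy,np.ones(len(xy))]@R
    return o+d*((z-o[2])/d[:,2])[:,None]
def circ(X):
    A=np.c_[2*X,np.ones(len(X))];a=np.linalg.lstsq(A,(X**2).sum(1),rcond=None)[0];return a[:2],np.sqrt(a[2]+a[0]**2+a[1]**2)
def top(c,pd,xy,zlo,zhi,rad=40):
    P,C,uv=cloud('wrist',(0,0,640,480),pd,c)
    m=(P[:,2]>zlo)&(P[:,2]<zhi)&(np.hypot(*(P[:,:2]-xy).T)<rad)
    M=np.zeros((480,640),np.uint8);M[uv[m][:,1],uv[m][:,0]]=255
    k=max(cv2.findContours(M,0,1)[0],key=cv2.contourArea)[:,0]
    zm=np.median(P[m][:,2]);X=plane_pt(c,k,zm)[:,:2]
    return zm,circ(X),P[m].mean(0),k.mean(0)
E
python3 - <<'E'
from m import *
s,c,pd=look('w1'); print(top(c,pd,[458,-148],40,52))
E
```

```text
t: 1.7
eef_pos: [458.2, -147.9, 231.3]
orientation: [[0.929, 0.37, -0.0], [0.37, -0.929, -0.001], [-0.001, 0.0, -1.0]]
force: [-0.8, 0.3, 0.2]
opening: 1.002
gripper_force: 0.0
[ 458.2 -147.9  231.3] [[0.929, 0.37, -0.0], [0.37, -0.929, -0.001], [-0.001, 0.0, -1.0]] [-0.8  0.3  0.2]
(np.float64(43.55711525775689), (array([ 456.81945128, -150.84982608]), np.float64(21.142381697711283)), array([ 457.04448684, -150.76207215,   43.44865961]), array([314.87323944, 210.81690141]))
```

View pics/w1.png

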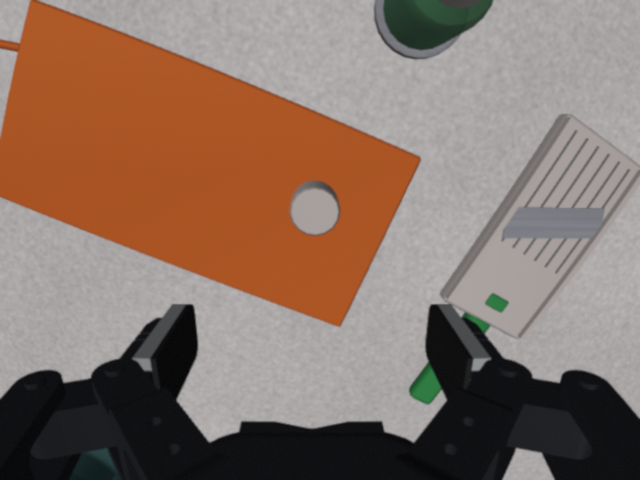

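The wrist picture shows the white cap at (315,208) and the slicer well clear of the right finger. Descending to grasp.

```bash
python3 -m handwheel '-0.0022 0.0022 0.04 0;0 0 0.05 0;0 0 0.05 0;0 0 0.04 0;0 0 0.025 0;0 0 0.010 0;0 0 0 0;0 0 0 0' 0 && python3 -m handwheel '0 0 0 0;0 0 0 0;0 0 0 0;0 0 0 0;0 0 0 0;0 0 0 0;0 0 0 0;0 0 0 0' 255
```

```text
t: 2.75
eef_pos: [458.1, -151.6, 17.9]
orientation: [[0.929, 0.369, 0.003], [0.369, -0.929, -0.001], [0.002, 0.002, -1.0]]
force: [-0.0, -0.1, -0.3]
opening: 1.0
gripper_force: 0.0
t: 3.75
eef_pos: [457.9, -150.9, 17.2]
orientation: [[0.929, 0.37, 0.002], [0.37, -0.929, -0.001], [0.001, 0.001, -1.0]]
force: [0.7, 0.3, 5.7]
opening: 0.492
gripper_force: 61.0
```

```bash
python3 -m handwheel '0 0 -0.03 0;0 0 -0.05 0;0 0 -0.06 0;0 0 -0.06 0;0 0 -0.06 0;0 0 -0.038 0;0 0 0 0' && python3 -m handwheel '0.0395 -0.0319 0 0;0.0395 -0.0319 0 0;0.0395 -0.0319 0 0;0.0395 -0.0319 0 0;0.0395 -0.0319 0 0;0.0395 -0.0319 0 0;0.0395 -0.0319 0 0;0 0 0 0;0 0 0 0;0 0 0 0'
python3 - <<'E'
from m import *
s,c,pd=look('w2')
for lo,hi,r in((124,136,25),(96,104,40)):
    print(top(c,pd,[632,161],lo,hi,r))
E
```

```text
t: 4.62
eef_pos: [458.2, -151.1, 317.9]
orientation: [[0.929, 0.37, 0.006], [0.37, -0.929, -0.003], [0.005, 0.005, -1.0]]
force: [-0.1, 0.5, -0.6]
opening: 0.493
gripper_force: 60.7
t: 5.88
eef_pos: [631.0, 157.9, 314.1]
orientation: [[0.93, 0.368, -0.001], [0.368, -0.93, -0.001], [-0.001, 0.0, -1.0]]
force: [0.8, 0.7, -0.0]
opening: 0.49
gripper_force: 60.8
[631.  157.9 314.1] [[0.93, 0.368, -0.001], [0.368, -0.93, -0.001], [-0.001, 0.0, -1.0]] [ 0.8  0.7 -0. ]
(np.float64(127.22591618022398), (array([629.34676668, 155.31218028]), np.float64(10.177738530819985)), array([629.32846218, 155.28640027, 126.89378246]), array([313.97368421, 211.19736842]))
(np.float64(99.6280005745365), (array([628.50442037, 154.85896109]), np.float64(18.250119914258022)), array([633.4667416 , 156.90908807,  99.50200747]), array([313.93859649, 205.21052632]))
```

View pics/w2.png

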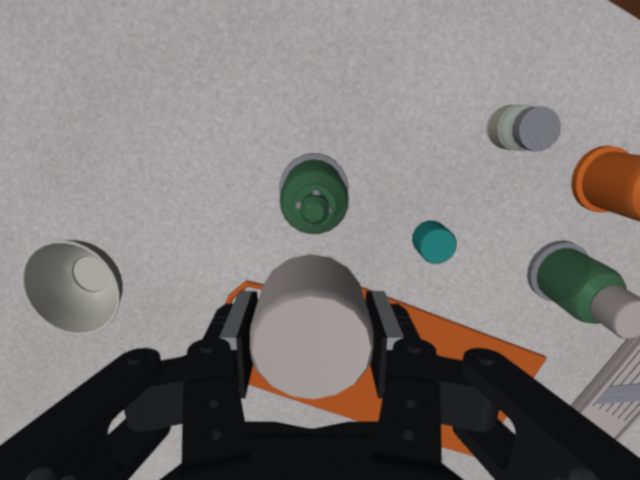

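The neck is at (314,209) and the held cap at (312,340). I'll measure the held cap in the same camera to cancel the calibration bias.

```bash
python3 - <<'E'
from m import *
s,c,pd=look('w3'); R=np.array(s['orientation']);e=np.array(s['eef_pos'])
z,(xy,r),mn,k=top(c,pd,e[:2],330,350,40); print(z,xy,r,mn,k,'tool',R.T@(np.r_[xy,e[2]]-e))
P,C,uv=cloud('wrist',(230,240,400,420),pd,c);w=(np.ptp(C,axis=1)<25)&(C.mean(1)>90)
print(np.percentile(P[w][:,2],[5,25,50,75,95]), uv[w&(P[:,2]>320)].min(0),uv[w&(P[:,2]>320)].max(0))
z,(xy,r),mn,k=top(c,pd,[629,155],120,135,25);print(z,xy,r,'tool',R.T@(np.r_[xy,e[2]]-e))
# bead positions: steel, z~109
P,C,uv=cloud('wrist',(290,185,340,230),pd,c);b=(P[:,2]>98)&(np.abs(C[:,1]-C[:,0])<25)&(C[:,0]>60)
print(b.sum(),[(u.tolist(),p.round(1).tolist()) for u,p in zip(uv[b],P[b])][:30])
# fixed-camera axis estimates: silhouette of cylinder part, ray through centre
E
```

```text
[631.  157.9 314.6] [[0.93, 0.368, 0.0], [0.368, -0.93, -0.0], [0.0, 0.0, -1.0]] [-0.   0.3 -0. ]
340.7057133677299 [633.30439413 159.4353224 ] 25.837027247779183 [634.06827131 159.81496778 340.26457711] [312.14449213 335.44635193] tool [ 2.69792709e+00 -6.35979870e-01  4.57420530e-05]
[-1.25332095e+00 -3.39420584e-03  3.39473051e+02  3.40844603e+02
  3.41604382e+02] [230 268] [399 419]
126.09925349144547 [629.77286761 155.44079025] 12.163047253252945 tool [-2.05657829e+00  1.77703592e+00  3.38088612e-04]
131 [([315, 189], [643.3, 159.9, 99.7]), ([316, 189], [643.5, 159.0, 99.2]), ([317, 189], [643.9, 158.2, 99.2]), ([313, 190], [641.6, 161.2, 98.9]), ([314, 190], [641.8, 160.3, 98.2]), ([315, 190], [643.8, 160.2, 108.6]), ([316, 190], [644.3, 159.5, 109.9]), ([317, 190], [644.6, 158.6, 109.5]), ([318, 190], [644.8, 157.7, 108.6]), ([319, 190], [645.3, 157.0, 109.9]), ([312, 191], [640.7, 161.8, 100.6]), ([313, 191], [640.9, 160.9, 99.6]), ([314, 191], [642.9, 160.8, 110.0]), ([316, 191], [643.9, 159.3, 112.1]), ([317, 191], [644.2, 158.5, 112.4]), ([318, 191], [644.3, 157.6, 110.9]), ([319, 191], [644.6, 156.7, 110.3]), ([312, 192], [639.9, 161.5, 101.0]), ([313, 192], [641.7, 161.3, 110.0]), ([314, 192], [642.4, 160.6, 111.8]), ([315, 192], [642.7, 159.8, 111.8]), ([316, 192], [643.1, 159.0, 112.5]), ([317, 192], [643.4, 158.2, 112.5]), ([318, 192], [643.5, 157.2, 110.8]), ([319, 192], [644.0, 156.5, 111.9]), ([320, 192], [644.3, 155.7, 111.5]), ([312, 193], [639.6, 161.4, 104.4]), ([313, 193], [640.9, 161.0, 110.3]), ([314, 193], [641.3, 160.2, 110.4]), ([315, 193], [641.9, 159.4, 111.9])]
```

```bash
cat > f.py <<'E'
from m import *
from scipy.optimize import minimize
th=np.linspace(0,2*np.pi,48,endpoint=False)
BOT=[(34,10),(34,78),(20,100),(13,100),(13,121),(8,128)]
def hulls(c,x,y,parts):
    R=np.array(c['R']);out=[]
    for a,b in zip(parts[:-1],parts[1:]):
        X=np.vstack([np.c_[x+r*np.cos(th),y+r*np.sin(th),0*th+z] for r,z in(a,b)])
        u=cv2.projectPoints(X,cv2.Rodrigues(R)[0],np.array(c['t'],float),np.array(c['camera_matrix']),np.array(c['dist']))[0]
        out.append(cv2.convexHull(u.astype(np.float32)))
    return out
def fit(c,mask,xy0,parts):
    S=8;l,t,w,h=cv2.boundingRect(mask);l-=8;t-=8;w+=16;h+=16
    l=max(l,0);t=max(t,0)
    M=cv2.resize(mask[t:t+h,l:l+w].astype(np.float32)/255,None,fx=S,fy=S,interpolation=cv2.INTER_LINEAR)
    def cost(p):
        A=np.zeros(M.shape,np.uint8)
        for H in hulls(c,*p,parts): cv2.fillConvexPoly(A,np.round((H-[l,t]+.5)*S).astype(np.int32),1)
        return np.abs(A-M).sum()/S/S
    r=minimize(cost,xy0,method='Nelder-Mead',options=dict(initial_simplex=np.array(xy0)+[[0,0],[6,0],[0,6]],xatol=.05,fatol=.01))
    return r.x.round(2),round(r.fun,1),round((mask>0).sum())
def comp(m,uv):
    m=cv2.morphologyEx(m.astype(np.uint8)*255,cv2.MORPH_CLOSE,np.ones((5,5)))
    _,L=cv2.connectedComponents(m);return ((L==L[uv[1],uv[0]])*255).astype(np.uint8)
def green(p): p=p.astype(int);return (p[:,:,1]>p[:,:,0]+12)&(p[:,:,1]>p[:,:,2]+6)&(p[:,:,1]-p[:,:,2]>.15*p[:,:,1])
def white(p,lo): p=p.astype(int);return (np.ptp(p,axis=2)<40)&(p.mean(2)>lo)
E
python3 - <<'E'
from f import *
rd=lambda n:cv2.imread(f'pics/{n}.png')[:,:,::-1]
for n,b,cp in(('scene',(356,310),(319,209)),('side',(290,300),(384,229))):
    c=robot.calibration(n);p=rd(n+'0')
    print(n,'bottle',fit(c,comp(green(p),b),[631,157],BOT))
    print(n,'cap',fit(c,comp(white(p,60),cp),[457,-149],[(22,8),(22,44)]))
c2=robot.calibration('wrist');print('wrist bottle',fit(c2,comp(green(rd('w2')),(314,205)),[630,156],BOT))
s=robot.sense();R2=np.array(s['orientation']);e2=np.array(s['eef_pos'])
R1=np.array([[0.929,0.37,0],[0.37,-0.929,-0.001],[-0.001,0,-1]]);e1=np.array([458.2,-147.9,231.3])
# X1->X2 : e2+R2 R1^T (X-e1)
Q=R2@R1.T; c1=dict(c2);c1['R']=np.array(c2['R'])@Q;c1['t']=np.array(c2['t'])+np.array(c2['R'])@(e2-Q@e1)
print('w1 cap',fit(c1,comp(white(rd('w1'),60),(315,208)),[457,-150],[(22,8),(22,44)]))
E
```

```text
scene bottle (array([624.39, 154.22]), np.float64(197.2), 1679)
scene cap (array([ 454.06, -151.01]), np.float64(208750.7), 209026)
side bottle (array([630.42, 153.24]), np.float64(101.6), 1477)
side cap (array([ 458.4 , -158.31]), np.float64(208460.3), 208777)
wrist bottle (array([629.2 , 155.81]), np.float64(393.9), 3694)
w1 cap (array([ 456.79, -150.19]), np.float64(208.8), 2096)
```

```bash
python3 - <<'E'
from f import *
rd=lambda n:cv2.imread(f'pics/{n}.png')[:,:,::-1]
tiles=[]
def go(tag,c,p,m,box,xy0,parts):
    k=np.zeros((480,640),np.uint8);l,t,r,b=box;k[t:b,l:r]=1
    m=comp((m&(k>0)),((l+r)//2,(t+b)//2)); x=fit(c,m,xy0,parts);print(tag,x)
    a=cv2.resize(p[t:b,l:r,::-1],(260,290),interpolation=0);f=np.array([260/(r-l),290/(b-t)])
    for H in hulls(c,*x[0],parts):cv2.polylines(a,[np.round((H-[l,t]+.5)*f).astype(int)],1,(0,0,255),1)
    mm=cv2.resize(m[t:b,l:r],(260,290),interpolation=0);cs=cv2.findContours(mm,0,1)[0];cv2.drawContours(a,cs,-1,(255,255,0),1);tiles.append(a)
for n,b,cp in(('scene',(330,265,382,340),(306,192,332,224)),('side',(268,258,314,328),(370,214,398,242))):
    c=robot.calibration(n);p=rd(n+'0')
    go(n+' bottle',c,p,green(p),b,[631,157],BOT)
    q=p.astype(int);go(n+' cap',c,p,(q[:,:,0]-q[:,:,2]<60),cp,[457,-149],[(22,8),(22,44)])
c=robot.calibration('wrist');p=rd('w2');go('wrist bottle',c,p,green(p),(270,145,358,243),[630,156],BOT)
P=p[240:420,230:400].copy();tiles.append(cv2.resize(P[:,:,::-1],(260,290)))
cv2.imwrite('pics/ov.png',np.vstack([np.hstack(tiles[:3]),np.hstack(tiles[3:])]))
E
```

```text
scene bottle (array([624.39, 154.22]), np.float64(197.2), 1679)
scene cap (array([ 454.52, -149.94]), np.float64(87.3), 468)
side bottle (array([630.42, 153.24]), np.float64(101.6), 1477)
side cap (array([ 458.4 , -156.97]), np.float64(107.9), 432)
wrist bottle (array([869.29, -27.7 ]), np.float64(296698.5), 303506)
```

View pics/ov.png

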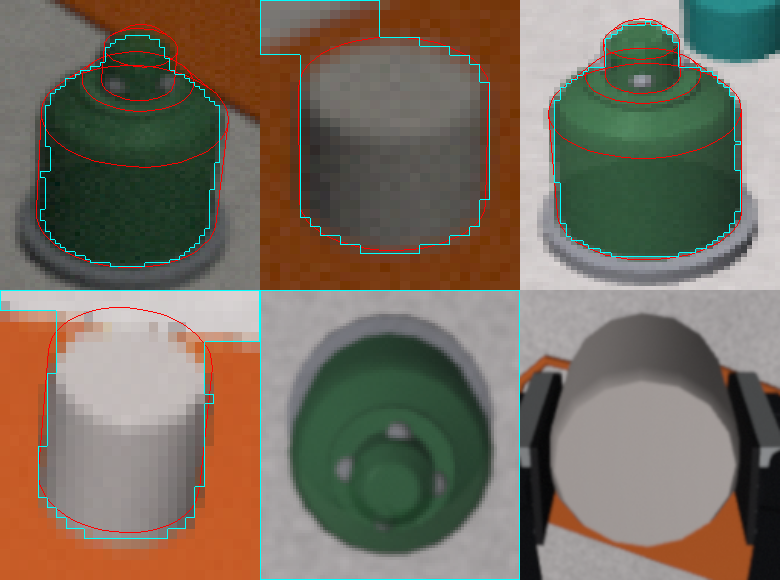

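Overlays from the fixed cameras fit to only a few mm. The extrinsic bias is constant in the tool frame, so viewing the bottle from two yaws 180° apart will cancel it.

```bash
cat > g.py <<'E'
from f import *
def neck(name,guess):
    s,c,pd=look(name);R=np.array(s['orientation']);e=np.array(s['eef_pos']);print('q6',s['q'][5],'t',s['t'])
    for lo in(113,):
        P,C,uv=cloud('wrist',(0,0,640,480),pd,c);g=green(pd[0])[uv[:,1],uv[:,0]]
        k=(P[:,2]>lo)&(P[:,2]<135)&g&(np.hypot(*(P[:,:2]-guess).T)<30);M=np.zeros((480,640),np.uint8);M[uv[k][:,1],uv[k][:,0]]=255
        f=fit(c,M,guess,[(13,lo),(13,121),(8,128)]);print('neck',f,'tool',(R.T@(np.r_[f[0],e[2]]-e))[:2].round(2))
    m=comp(green(pd[0]),tuple(int(v) for v in uv[k].mean(0)));f=fit(c,m,guess,BOT);print('body',f,'tool',(R.T@(np.r_[f[0],e[2]]-e))[:2].round(2))
E
python3 -c "
from g import *
neck('w4',[629.5,155.5])"
```

```text
[631.1 157.9 314.8] [[0.93, 0.368, 0.001], [0.368, -0.93, -0.0], [0.001, 0.0, -1.0]] [-0.3  0.1 -0.6]
q6 77.44473978593464 t 5.975
neck (array([628.58, 155.1 ]), np.float64(54.1), 692) tool [-3.38  1.66]
body (array([628.46, 156.18]), np.float64(380.9), 3707) tool [-3.09  0.61]
```

```bash
python3 -m handwheel '0 0 0 -10.6;0 0 0 -10.6;0 0 0 -10.6;0 0 0 -10.6;0 0 0 -10.6;0 0 0 -10.6;0 0 0 -10.6;0 0 0 -10.6;0 0 0 -10.6;0 0 0 -10.6' >/dev/null; python3 -m handwheel '0 0 0 -10.6;0 0 0 -10.6;0 0 0 -10.6;0 0 0 -10.6;0 0 0 -10.6;0 0 0 -10.6;0 0 0 -10.6;0 0 0 0;0 0 0 0'
python3 -c "
from g import *
neck('w5',[629.5,155.5])"
```

```text
t: 8.4
eef_pos: [631.3, 158.7, 314.6]
orientation: [[-0.929, -0.37, 0.0], [-0.37, 0.929, -0.0], [-0.0, -0.0, -1.0]]
force: [-0.7, 0.2, -0.4]
opening: 0.49
gripper_force: 60.9
[631.3 158.7 314.6] [[-0.929, -0.37, 0.0], [-0.37, 0.929, -0.0], [-0.0, -0.0, -1.0]] [-0.7  0.2 -0.4]
q6 -102.6049423259768 t 8.4
neck (array([628.62, 155.42]), np.float64(60.6), 692) tool [ 3.75 -2.04]
body (array([628.77, 155.35]), np.float64(413.6), 3676) tool [ 3.64 -2.16]
```

Both yaws agree on the bottle at about (628.6,155.3), so the wrist bias is negligible. Aligning and descending.

```bash
python3 -m handwheel '0.0045 -0.0019 0.03 0;0 0 0.045 0;0 0 0.045 0;0 0 0.035 0;0 0 0.012 0;0 0 0 0;0 0 0 0;0 0 0 0' 
python3 - <<'E'
from m import *
look('w6')
p,_=robot.read_camera('scene');q,_=robot.read_camera('side')
f=lambda a:cv2.resize(a[:,:,::-1],(400,400),interpolation=2)
cv2.imwrite('pics/hov.png',np.hstack([f(p[245:345,305:405]),f(q[235:335,240:340])]))
E
```

```text
t: 9.45
eef_pos: [629.1, 155.8, 149.7]
orientation: [[-0.928, -0.373, 0.004], [-0.373, 0.928, 0.001], [-0.004, -0.001, -1.0]]
force: [0.1, -0.6, -1.0]
opening: 0.491
gripper_force: 60.8
[629.1 155.8 149.7] [[-0.928, -0.373, 0.004], [-0.373, 0.928, 0.001], [-0.004, -0.001, -1.0]] [ 0.1 -0.6 -1. ]
```

View pics/hov.png

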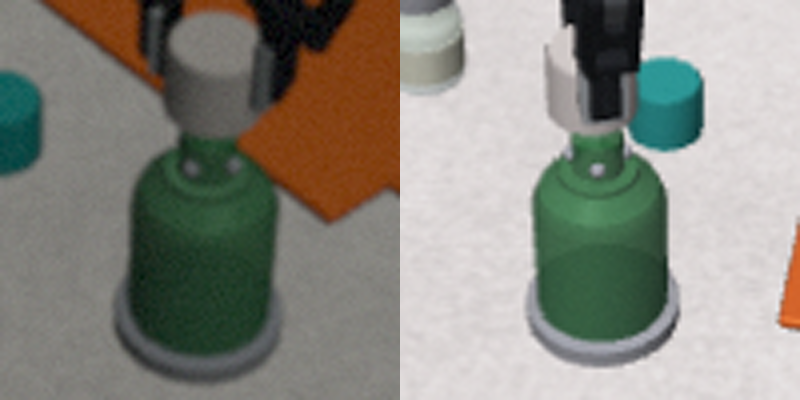

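In both views the cap (scene ~(217,75), side ~(591,85)) sits on the bottle's axis. Going down.

```bash
python3 -m handwheel '0.0006 0 0.008 0;0 0 0.008 0;0 0 0.006 0;0 0 0.003 0;0 0 0 0;0 0 0 0'; python3 -m handwheel '0 0 0.002 0;0 0 0.002 0;0 0 0.002 0;0 0 0 0'
```

```text
t: 10.35
eef_pos: [627.5, 155.5, 122.5]
orientation: [[-0.928, -0.373, 0.0], [-0.373, 0.928, 0.0], [-0.0, -0.0, -1.0]]
force: [-0.0, 0.4, -0.0]
opening: 0.491
gripper_force: 60.9
t: 10.85
eef_pos: [628.4, 154.9, 119.1]
orientation: [[-0.928, -0.373, 0.004], [-0.373, 0.928, -0.001], [-0.003, -0.002, -1.0]]
force: [-1.7, -1.2, 7.2]
opening: 0.49
gripper_force: 61.5
```

Bead contact, as expected. I'll keep pressing.

```bash
for i in 1; do python3 -m handwheel '0 0 0.0015 0;0 0 0.0015 0;0 0 0 0'; done; python3 -m handwheel '0 0 0.0015 0;0 0 0.0015 0;0 0 0 0'
```

```text
t: 11.22
eef_pos: [627.1, 155.1, 112.1]
orientation: [[-0.928, -0.373, -0.001], [-0.373, 0.928, -0.001], [0.001, -0.0, -1.0]]
force: [0.4, -1.4, -2.3]
opening: 0.487
gripper_force: 61.2
t: 11.6
eef_pos: [627.4, 155.3, 110.0]
orientation: [[-0.928, -0.373, -0.0], [-0.373, 0.928, -0.0], [0.0, -0.0, -1.0]]
force: [0.3, -1.7, -1.0]
opening: 0.489
gripper_force: 61.2
```

```bash
python3 -m handwheel '0 0 0.0015 0;0 0 0 0;0 0 0 0'
```

```text
t: 11.98
eef_pos: [627.6, 155.4, 109.3]
orientation: [[-0.928, -0.373, 0.001], [-0.373, 0.928, -0.0], [-0.001, -0.0, -1.0]]
force: [0.3, -2.3, 2.8]
opening: 0.49
gripper_force: 61.6
```

```bash
python3 -m handwheel '0 0 0.0015 0;0 0 0 0;0 0 0 0'; python3 -m handwheel '0 0 0.0015 0;0 0 0 0;0 0 0 0;0 0 0 0'
```

```text
t: 12.35
eef_pos: [627.7, 155.4, 109.3]
orientation: [[-0.928, -0.373, 0.002], [-0.373, 0.928, 0.0], [-0.001, -0.001, -1.0]]
force: [-2.6, -2.2, 6.1]
opening: 0.493
gripper_force: 62.2
t: 12.85
eef_pos: [627.7, 155.4, 109.2]
orientation: [[-0.928, -0.373, 0.002], [-0.373, 0.928, 0.0], [-0.002, -0.001, -1.0]]
force: [-4.0, -2.9, 11.9]
opening: 0.492
gripper_force: 62.6
```

```bash
python3 -m handwheel '0 0 0.001 0;0 0 0 0;0 0 0 0;0 0 0 0'; python3 -m handwheel '0 0 0 0;0 0 0 0;0 0 0 0;0 0 0 0;0 0 0 0;0 0 0 0;0 0 0 0;0 0 0 0'
python3 - <<'E'
from m import *
p,_=robot.read_camera('scene');q,_=robot.read_camera('side')
f=lambda a:cv2.resize(a[:,:,::-1],(400,400),interpolation=2)
cv2.imwrite('pics/end.png',np.hstack([f(p[245:345,305:405]),f(q[235:335,240:340])]))
E
```

```text
t: 13.35
eef_pos: [627.7, 155.4, 109.3]
orientation: [[-0.928, -0.373, 0.003], [-0.373, 0.928, 0.0], [-0.003, -0.001, -1.0]]
force: [-4.7, -2.6, 14.2]
opening: 0.489
gripper_force: 62.8
t: 14.35
eef_pos: [627.7, 155.4, 109.3]
orientation: [[-0.928, -0.373, 0.003], [-0.373, 0.928, 0.0], [-0.003, -0.001, -1.0]]
force: [-5.9, -3.4, 14.0]
opening: 0.493
gripper_force: 62.8
```

View pics/end.png

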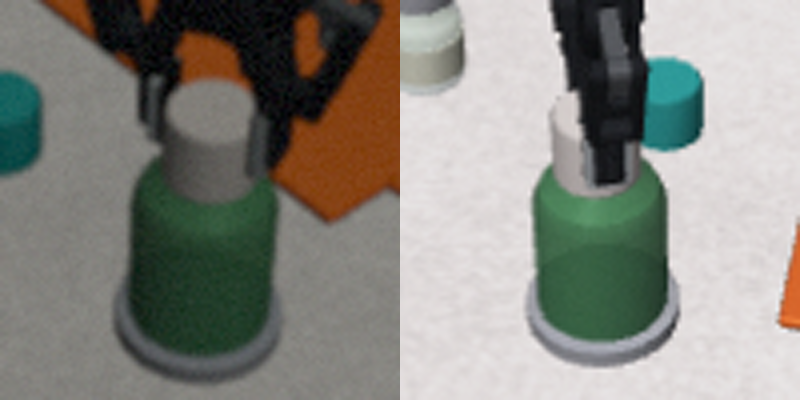

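The cap sits on the shoulder in both views (scene ~(210,140), side ~(596,145)). The push is a steady 14 N.

```bash
python3 -c "
from cell import robot
print(robot.job_done())"
```

```text
the job is handed in; nothing more can be done
None
```

The white cap clicked over the beads and sits fully home on the open green bottle, and I handed the job in at about 14.5 s with the gripper still holding it and pushing down at about 14 N (the hand-in gave no verdict).

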